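Switch on the two paddle toggles of the inspection cell

ROBOT

A 6-joint arm with a two-finger parallel gripper is mounted at the origin on the work surface. World frame = base frame: x ahead of the robot, y to its left, z up, the work surface at z = 0. Lengths are in m, angles in rad, forces in N, time in s.
With the tool pointing down it reaches from about 0.375 to 0.9 m from the base axis. Payload 3.1 kg.
Tool frame: the origin (TCP) lies between the finger pads; the fingertips stand 17 mm ahead of it and the grasp point (between the pads) lies 2 mm behind it; z points along the fingers, y is the line along which they close (so a half turn about z gives the same grasp; the last joint's range is limited). The gripper opens to 85 mm and grips with 20 to 120 N. Pads are 22 mm wide; open, the fingers measure 114 mm over their backs; the gripper's body (76 mm by 85 mm) begins 54 mm behind the grasp point. The pads swing forward as they close: fully open they stand 13 mm farther back than shut.
Start: joints at [-1.419, 0.527, 1.433, -0, 1.181, -0.178], TCP at [0.202, -0.591, 0.248] pointing down, gripper open.
Joint ranges: [-3.08, 3.08], [-0.75, 2.2], [0.22, 2.44], [-1.43, 4.57], [0, 2.65], [-2.85, 2.85]. Speed limits (rad/s): [2.79, 2.79, 3.14, 3.14, 3.14, 3.14].

INTERFACE

Orientations are given as a unit quaternion [x, y, z, w].
In Python, from station import sense, vision, order gives the robot as it stands.
- The arm moves only by the shell command python3 -m crank 'ROWS' [OPENING] [FORCE]. ROWS is JSON, a list of rows, each an object with "dp": the shift along the world's x, y, z in units of 30 mm (1.0 is 30 mm), a list of three; "angular": the turn, a rotation vector about the world's x, y, z in degrees, a list of three. In form: [{"dp": [dx, dy, dz], "angular": [ax, ay, az]}, ...]. A call has 1 to 20 rows; each row shifts and turns the commanded pose from where the row before left it; what a row does not reach is not made up. A row lasts 1/10 s, in which the tool goes at most 50 mm and 8.59 degrees, less where a joint would pass 70% of its speed; a pose out of reach is approached as far as the arm can. A call is refused whole if a number of a shift passes 1 or a number of a turn 8.59, either way. A call with a gripper value outside its range is refused whole. OPENING is the closure, from 0 (fully open) to 1 (shut), set as the call begins (- or left out, the last holds). The fingers move at their own pace and stop on an object; FORCE is the grip in N (left out, the last holds). Time passes only in rows, so rows that do not move let the fingers close. It gives the time, the measured TCP pose, the force, the opening and the grip force at its end, in the units of the state.
- sense(): the state, without advancing time (a new reading comes with each control period).
- vision.snapshot(name): name is "scene" or "top" or "wrist"; returns a dict with "image" (480x640x3 uint8, blue, green, red), "range_z" (480x640 float32, m along the optical axis (not along the pixel's ray), 0 where there is no reading), "mtx" (3x3 intrinsics, pixels), "pose" (4x4, takes a point from camera to world coordinates); the wrist camera has in their place "mount" (4x4, takes a point from camera to tool coordinates, whose origin is the TCP and whose axes are the flange's). Camera axes: x right, y down, z forward; pixel columns grow to the right and rows downward; lengths in m; the calibration is good to about 2 mm. The wrist camera is an equidistant fisheye: a pixel r from the principal point sees the ray r / f radians off the axis. A picture is of the moment at which its call begins: read the wrist's pose just before it.
- order.sign_off(): hands the job in; it is judged then, once.
The state is a dict: "t": time; "q": joint angles; "qd": joint speeds; "tau": joint torques, N m; "tcp_pos": TCP position; "tool_rot": TCP orientation; "force": force on the tool from outside, world axes, zero at the start; "ft_torque": the same for the moment, N m; "finger_gap": opening from 0.0 (shut) to 1.0 (fully open); "gripper_force": force on a finger pad.
Only numpy, scipy, OpenCV 4.12 (cv2) and the standard library are available. Lean on these libraries where they do the work, as an engineer would, in place of code of your own. Each camera call takes 0.05 s, during which the arm holds its last target. There are 200 camera calls.

TASK

Power up the inspection cell: on the switch rail, throw the two toggles with the wide flat paddle handles fully over to the far side, away from the robot arm. Leave the two slim ball-ended toggles in the same row just as they stand.

Things in the scene. Friction and masses are not known exactly. Their poses are not given: they have to be found in the camera images.
- paddle_a (a joint): Swing of the first paddle lever, rad: 0 = off, leaning 30 degrees (0.525) to the robot's side; 0.525 = upright; 1.05 = on, leaning 30 degrees to the far side, at its stop. Friction hinge (0.08 N m, about 2 N at mid paddle), no spring: it stays where left. Starts at 0 to 0.25.
- paddle_b (a joint): Swing of the second paddle lever, rad: 0 = off, leaning 30 degrees (0.525) to the robot's side; 0.525 = upright; 1.05 = on, leaning 30 degrees to the far side, at its stop. Friction hinge (0.08 N m, about 2 N at mid paddle), no spring: it stays where left. Starts at 0 to 0.25.
- paddle_a_tip (a point): Middle of the top edge of the first paddle toggle: white lever 55 mm long from hinge to this point, on a 7 mm stem; its upper 33 mm is a flat paddle 26 mm wide along the row, 6 mm thick. Turns with the lever: z points up the lever (hinge 55 mm back along it), y is the level hinge axis, along the row.
- paddle_b_tip (a point): Middle of the top edge of the second paddle toggle: white lever 55 mm long from hinge to this point, on a 7 mm stem; its upper 33 mm is a flat paddle 26 mm wide along the row, 6 mm thick. Turns with the lever: z points up the lever (hinge 55 mm back along it), y is the level hinge axis, along the row.
- stick_a_tip (a point): Top of the first ball-ended toggle, to be left alone: slim white lever 55 mm long, 7 mm stem, 13 mm ball at its end. Hinge, axes and swing as for the paddles. It starts on or nearly on, leaning to the far side.
- stick_b_tip (a point): Top of the second ball-ended toggle, to be left alone: slim white lever 55 mm long, 7 mm stem, 13 mm ball at its end. Hinge, axes and swing as for the paddles. It starts off or nearly off, leaning to the robot's side.
- station: Black plate 240 x 360 x 12 mm, origin under its centre, fixed on the table, with a rail along its y axis; x points to the far side. On the rail, four toggles in any order, 45 mm apart; grey housings 42 mm wide, 70 mm deep, tops 61.5 mm above the table; hinges above the plate's y axis (x = 0), 64.5 mm above the table. A lever-less grey module closes each end. Turned up to 20 degrees.

How it is judged:
By the outcome, as a careful person would: the job done as asked, in the order asked, and still so for the second after the job is handed in, with the robot touching nothing.
It also fails if it takes over 38 s, if anything falls off the work surface, if the arm or the gripper's body presses on something with over 40 N, if the wrist force passes 120 N, or if a joint passes its speed limit or range.

## Working session

There is one attempt and no reset: what is moved stays moved. The work goes in short steps, Python scripts to look and compute and a shell command to move; the robot and the scene stay as the last step left them, time stands still between calls to the robot, and variables do not carry over. Pictures are saved under pics/ and viewed, at most 10 in all, crops included, and the job is handed in when it is done.

```bash
mkdir -p pics; python3 - <<'E'
from station import sense, vision
import cv2,numpy as np
s=sense();print(s['t'],s['tcp_pos'],s['tool_rot'])
for n in('top','scene'):
    d=vision.snapshot(n);np.savez(f'pics/{n}.npz',**d);cv2.imwrite(f'pics/{n}.png',d['image']);print(n,d['pose'].round(3).tolist(),d['mtx'].tolist())
E
```

```text
0.0 [ 0.2023223  -0.59060367  0.24731888] [ 9.86435110e-01  1.64147905e-01  1.20374030e-05 -1.11298337e-03]
top [[0.013, -0.998, 0.069, 0.52], [-1.0, -0.014, -0.011, 0.061], [0.012, -0.069, -0.998, 0.931], [0.0, 0.0, 0.0, 1.0]] [[594.7486726241862, 0.0, 316.30513214005543], [0.0, 594.7486726241862, 242.53909631973022], [0.0, 0.0, 1.0]]
scene [[-0.431, 0.558, -0.709, 1.054], [0.902, 0.277, -0.33, 0.27], [0.012, -0.782, -0.623, 0.526], [0.0, 0.0, 0.0, 1.0]] [[622.2080819512789, 0.0, 329.6996422358724], [0.0, 622.2080819512789, 230.45843664098015], [0.0, 0.0, 1.0]]
```

View pics/top.png

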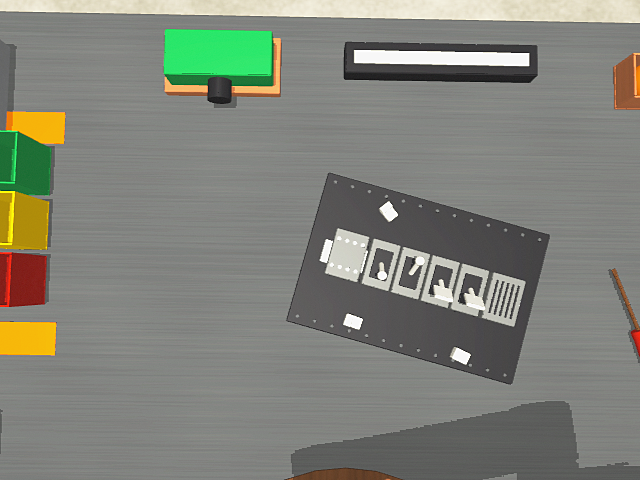

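View pics/scene.png

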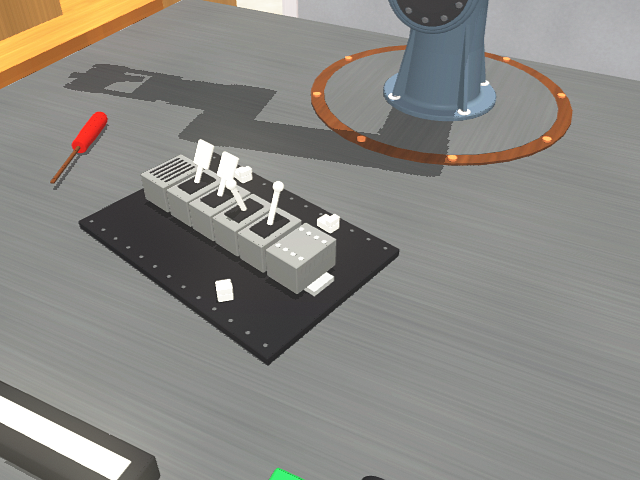

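The top view shows four toggles on the rail. The paddles are the two right-hand ones, at about (440,290) and (473,298). The sticks are at (380,270), leaning to the robot, and (418,262), leaning to the far side. The plate corners are near (329,173), (549,236), (512,383) and (288,320). The scene view agrees, with the paddles at (203,158) and (228,172) beside the slotted end module.

```bash
cat > h.py <<'E'
import numpy as np
def ray(d,p,z):
    M=d['pose'];v=M[:3,:3]@np.linalg.inv(d['mtx'])@[p[0],p[1],1.];o=M[:3,3]
    return o+v*(z-o[2])/v[2]
E
python3 - <<'E'
import numpy as np,cv2
from h import ray
d=np.load('pics/top.npz')
C=np.array([ray(d,p,.012) for p in[(329,173),(549,236),(512,383),(288,320)]])
print('sides',[np.linalg.norm(C[i]-C[i-1]).round(4) for i in range(4)])
c=C.mean(0);y=(C[0]-C[1])+(C[3]-C[2]);yaw=np.arctan2(-y[0],y[1]);print('centre',c,'yaw',np.degrees(yaw))
R=np.array([[np.cos(yaw),-np.sin(yaw)],[np.sin(yaw),np.cos(yaw)]])
loc=lambda p:(R.T@(p[:2]-c[:2])).round(4)
for n,p,z in[('rail end L',(332,255),.0615),('end module R',(506,299),.0615),('padA tip',(437,279),.112),('stick on ball',(419,261),.11),('stick off',(382,275),.11)]:print(n,loc(ray(d,p,z)))
print('paddle mid world',c[:2]+R@[0,-.045],'start -0.07:',c[:2]+R@[-.07,-.045],'fwd',R[:,0])
m=(d['image'].min(2)>215).astype(np.uint8)
cv2.imwrite('pics/crop.png',cv2.resize(d['image'][220:340,310:540],None,fx=3,fy=3))
E
```

```text
sides [np.float64(0.2368), np.float64(0.3567), np.float64(0.2345), np.float64(0.3563)]
centre [ 0.53224615 -0.10964732  0.012     ] yaw -15.100942379220957
rail end L [-0.0066  0.1408]
end module R [ 0.001  -0.1215]
padA tip [-0.0018 -0.0062]
stick on ball [0.0155 0.0238]
stick off [-0.0171  0.068 ]
paddle mid world [ 0.52052273 -0.15309339] start -0.07: [ 0.45293995 -0.13485697] fwd [ 0.96546835 -0.26052039]
```

View pics/crop.png

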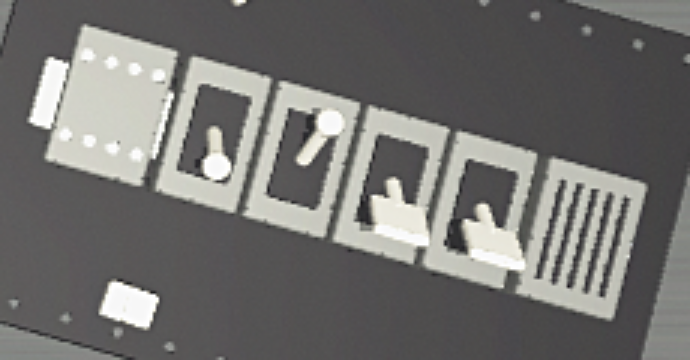

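The crop confirms it: stick tips at about (215,165) and (328,122), paddle top edges at (398,235) and (495,262). The positions fit the 45 mm pitch. I'll push both paddles at once, one finger on each, about 45 mm apart.

```bash
python3 -m crank '[{"dp":[0.4,0.765,0],"angular":[0,0,-1.7]},{"dp":[0.4,0.765,0],"angular":[0,0,-1.7]},{"dp":[0.4,0.765,0],"angular":[0,0,-1.7]},{"dp":[0.4,0.765,0],"angular":[0,0,-1.7]},{"dp":[0.4,0.765,0],"angular":[0,0,-1.7]},{"dp":[0.4,0.765,0],"angular":[0,0,-1.7]},{"dp":[0.4,0.765,0],"angular":[0,0,-1.7]},{"dp":[0.4,0.765,0],"angular":[0,0,-1.7]},{"dp":[0.4,0.765,0],"angular":[0,0,-1.7]},{"dp":[0.4,0.765,0],"angular":[0,0,-1.7]},{"dp":[0.4,0.765,0],"angular":[0,0,-1.7]},{"dp":[0.4,0.765,0],"angular":[0,0,-1.7]},{"dp":[0.4,0.765,0],"angular":[0,0,-1.7]},{"dp":[0.4,0.765,0],"angular":[0,0,-1.7]},{"dp":[0.4,0.765,0],"angular":[0,0,-1.7]},{"dp":[0.4,0.765,0],"angular":[0,0,-1.7]},{"dp":[0.4,0.765,0],"angular":[0,0,-1.7]},{"dp":[0.4,0.765,0],"angular":[0,0,-1.7]},{"dp":[0.4,0.765,0],"angular":[0,0,-1.7]},{"dp":[0.4,0.765,0],"angular":[0,0,-1.7]}]' 0.64 30
python3 - <<'E'
from station import sense, vision
import cv2,numpy as np
s=sense();print(s['t'],s['tcp_pos'],s['tool_rot'],s['finger_gap'])
d=vision.snapshot('wrist');print(d['mount'].round(3).tolist(),d['mtx'].tolist());np.savez('pics/w1.npz',**d,**{k:s[k] for k in('tcp_pos','tool_rot')});cv2.imwrite('pics/w1.png',d['image'])
E
```

```text
t: 2.1
tcp_pos: [0.4426, -0.1312, 0.2481]
tool_rot: [0.991, -0.132, -0.0, -0.0]
force: [0.0, 0.4, 0.1]
finger_gap: 0.357
gripper_force: 0.0
2.1 [ 0.44258139 -0.13116634  0.24806602] [ 9.91241901e-01 -1.32058227e-01 -3.23294071e-04 -1.20807690e-04] 0.3571397756684571
[[0.001, -0.954, -0.299, 0.077], [1.0, 0.001, 0.0, 0.001], [0.0, -0.299, 0.954, -0.126], [0.0, 0.0, 0.0, 1.0]] [[371.64829954431775, 0.0, 314.7996512952565], [0.0, 371.64829954431775, 231.910986182747], [0.0, 0.0, 1.0]]
```

View pics/w1.png

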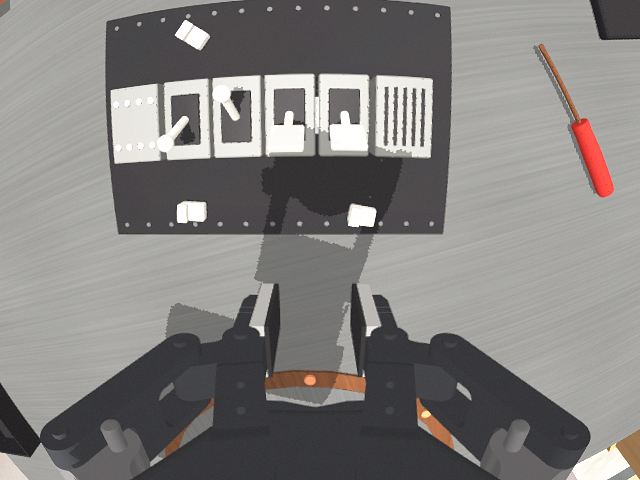

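The wrist view shows the fingers (pads at about (265,310) and (368,310)) lined up with the paddles at (287,135) and (348,135). I'll check how low the gripper linkage reaches on the stick side before going down.

```bash
python3 - <<'E'
import numpy as np
d=np.load('pics/w1.npz');f=d['mtx'][0,0];u,v=np.meshgrid(np.arange(640)-d['mtx'][0,2],np.arange(480)-d['mtx'][1,2])
r=np.hypot(u,v);t=r/f;z=d['range_z'];k=z*np.tan(t)/np.maximum(r,1e-6)
P=np.stack([u*k,v*k,z],-1)@d['mount'][:3,:3].T+d['mount'][:3,3]
m=(z>0)&(z<.2)&(t<1.4);Q=P[m]
for a in range(-100,100,10):
    q=Q[(Q[:,1]*1e3>=a)&(Q[:,1]*1e3<a+10)]
    if len(q):print(a,'maxz',q[:,2].max().round(4),'maxx',q[:,0].max().round(3),len(q))
E
```

```text
-70 maxz -0.0652 maxx 0.015 572
-60 maxz -0.041 maxx 0.016 4296
-50 maxz -0.0284 maxx 0.015 7647
-40 maxz -0.0236 maxx 0.015 3178
-30 maxz 0.0119 maxx 0.019 3801
-20 maxz 0.0169 maxx 0.022 7261
-10 maxz -0.0553 maxx 0.022 3971
0 maxz -0.0551 maxx 0.022 3757
10 maxz 0.0168 maxx 0.022 7047
20 maxz 0.0119 maxx 0.021 4430
30 maxz -0.0235 maxx 0.015 2892
40 maxz -0.0277 maxx 0.015 7529
50 maxz -0.0375 maxx 0.016 4588
60 maxz -0.0608 maxx 0.016 985
```

Linkage stays at least 24 mm above the TCP, so at TCP z 0.106 it clears the balls. Descend, then push.

```bash
python3 -m crank '[{"dp":[0,0,-0.6],"angular":[0,0,0]},{"dp":[0,0,-0.6],"angular":[0,0,0]},{"dp":[0,0,-0.6],"angular":[0,0,0]},{"dp":[0,0,-0.6],"angular":[0,0,0]},{"dp":[0,0,-0.6],"angular":[0,0,0]},{"dp":[0,0,-0.6],"angular":[0,0,0]},{"dp":[0,0,-0.6],"angular":[0,0,0]},{"dp":[0,0,-0.5],"angular":[0,0,0]},{"dp":[0,0,0],"angular":[0,0,0]},{"dp":[0,0,0],"angular":[0,0,0]}]'
python3 -m crank '[{"dp":[0.19,-0.05,0],"angular":[0,0,0]},{"dp":[0.19,-0.05,0],"angular":[0,0,0]},{"dp":[0.19,-0.05,0],"angular":[0,0,0]},{"dp":[0.19,-0.05,0],"angular":[0,0,0]},{"dp":[0.19,-0.05,0],"angular":[0,0,0]},{"dp":[0.19,-0.05,0],"angular":[0,0,0]},{"dp":[0.19,-0.05,0],"angular":[0,0,0]},{"dp":[0.19,-0.05,0],"angular":[0,0,0]},{"dp":[0.19,-0.05,0],"angular":[0,0,0]},{"dp":[0.19,-0.05,0],"angular":[0,0,0]},{"dp":[0.19,-0.05,0],"angular":[0,0,0]},{"dp":[0.19,-0.05,0],"angular":[0,0,0]},{"dp":[0.19,-0.05,0],"angular":[0,0,0]},{"dp":[0,0,0],"angular":[0,0,0]}]'
```

```text
t: 3.15
tcp_pos: [0.4423, -0.1324, 0.1072]
tool_rot: [0.991, -0.131, -0.0, -0.0]
force: [-0.3, 0.3, -0.5]
finger_gap: 0.361
gripper_force: 0.0
t: 4.55
tcp_pos: [0.5158, -0.1513, 0.1067]
tool_rot: [0.991, -0.131, -0.002, -0.001]
force: [-4.3, 0.8, 0.5]
finger_gap: 0.36
gripper_force: 2.1
```

```bash
python3 -m crank '[{"dp":[0.07,-0.02,0],"angular":[0,0,0]},{"dp":[0.07,-0.02,0],"angular":[0,0,0]},{"dp":[0.07,-0.02,0],"angular":[0,0,0]},{"dp":[0,0,0],"angular":[0,0,0]}]'
python3 -m crank '[{"dp":[0.07,-0.02,0],"angular":[0,0,0]},{"dp":[0.05,-0.01,0],"angular":[0,0,0]},{"dp":[0,0,0],"angular":[0,0,0]}]'
```

```text
t: 4.95
tcp_pos: [0.521, -0.1526, 0.1063]
tool_rot: [0.991, -0.131, -0.003, -0.001]
force: [-4.4, 1.3, -1.1]
finger_gap: 0.359
gripper_force: 2.2
t: 5.25
tcp_pos: [0.5224, -0.1529, 0.1062]
tool_rot: [0.991, -0.131, -0.005, -0.001]
force: [-9.3, 1.5, 1.0]
finger_gap: 0.363
gripper_force: 4.5
```

```bash
python3 -m crank '[{"dp":[0.06,-0.02,0],"angular":[0,0,0]},{"dp":[0.06,-0.02,0],"angular":[0,0,0]},{"dp":[0,0,0],"angular":[0,0,0]}]'
python3 -m crank '[{"dp":[0.06,-0.02,0],"angular":[0,0,0]},{"dp":[0.06,-0.02,0],"angular":[0,0,0]},{"dp":[0,0,0],"angular":[0,0,0]},{"dp":[0,0,0],"angular":[0,0,0]}]'
```

```text
t: 5.55
tcp_pos: [0.5226, -0.1529, 0.1061]
tool_rot: [0.991, -0.131, -0.009, -0.002]
force: [-15.1, 1.4, 7.7]
finger_gap: 0.358
gripper_force: 8.5
t: 5.95
tcp_pos: [0.5228, -0.153, 0.1061]
tool_rot: [0.991, -0.13, -0.013, -0.003]
force: [-20.9, 2.2, 13.4]
finger_gap: 0.36
gripper_force: 12.4
```

Pushing firmly on the stops. Back off along the same line, rise, and look.

```bash
python3 -c "
from station import sense
print(sense()['ft_torque'])"
python3 -m crank '[{"dp":[-0.2,0.05,0],"angular":[0,0,0]},{"dp":[-0.4,0.1,0],"angular":[0,0,0]},{"dp":[-0.5,0.13,0],"angular":[0,0,0]},{"dp":[-0.5,0.13,0],"angular":[0,0,0]},{"dp":[-0.5,0.13,0],"angular":[0,0,0]},{"dp":[-0.5,0.13,0],"angular":[0,0,0]},{"dp":[-0.4,0.1,0],"angular":[0,0,0]},{"dp":[0,0,0.6],"angular":[0,0,0]},{"dp":[0,0,0.6],"angular":[0,0,0]},{"dp":[0,0,0.6],"angular":[0,0,0]},{"dp":[0,0,0.6],"angular":[0,0,0]},{"dp":[0,0,0.6],"angular":[0,0,0]},{"dp":[0,0,0.6],"angular":[0,0,0]},{"dp":[0,0,0.6],"angular":[0,0,0]},{"dp":[0,0,0.5],"angular":[0,0,0]},{"dp":[0,0,0],"angular":[0,0,0]},{"dp":[0,0,0],"angular":[0,0,0]}]'
python3 - <<'E'
from station import vision
import cv2,numpy as np
w=vision.snapshot('wrist')['image'][60:180,100:440];d=vision.snapshot('scene')
np.savez('pics/s2.npz',**d)
w=cv2.resize(w,(780,275));s=cv2.resize(d['image'][130:300,130:350],None,fx=1.8,fy=1.8)
o=cv2.resize(np.load('pics/scene.npz')['image'][130:300,130:350],None,fx=1.7,fy=1.8)
b=np.hstack([o,s])[:, :780]
b=cv2.copyMakeBorder(b,0,0,0,780-b.shape[1],0)
cv2.imwrite('pics/after.png',np.vstack([w,b]))
E
```

```text
[ 3.44823126e-01  3.57854224e+00 -9.85929444e-04]
t: 7.65
tcp_pos: [0.4446, -0.1343, 0.2485]
tool_rot: [0.991, -0.131, 0.001, 0.001]
force: [-0.6, -0.1, 0.0]
finger_gap: 0.36
gripper_force: 0.0
```

View pics/after.png

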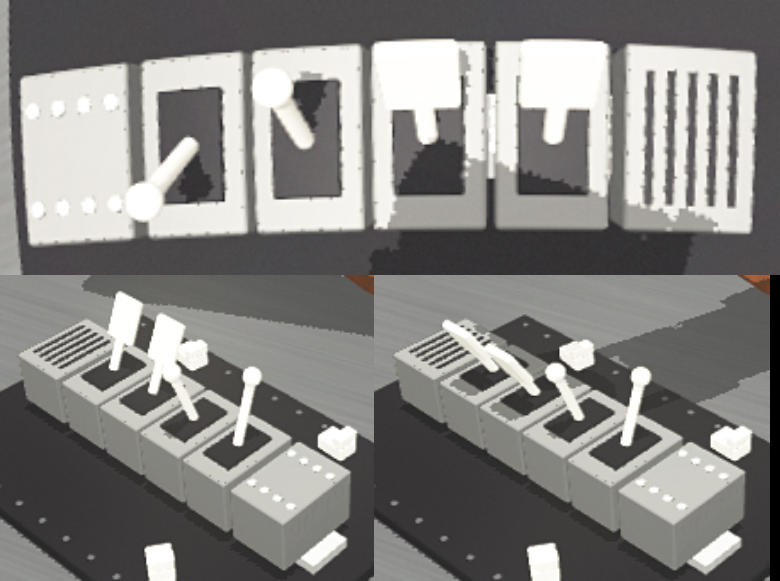

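Both paddles lean fully to the far side, with their heads at about (418,75) and (552,75) in the wrist crop. The sticks look unchanged between the two scene views. The push was balanced, with no yaw moment, so both levers were on their stops.

```bash
python3 -c "
from station import order
print(order.sign_off())"
```

```text
the job is handed in; nothing more can be done
None
```

Both paddle toggles are thrown fully to the far side against their stops, the ball-ended toggles look unmoved in the before and after pictures, and the job was handed in at about 8 s.

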